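# Set the pipe length stop to the pointed index clip

## Robot

A 6-joint arm with a two-finger parallel gripper is mounted at the origin on the work surface. World frame = base frame: x ahead of the robot, y to its left, z up, the work surface at z = 0. Lengths are in m, angles in degrees, forces in N, time in s.
With the tool pointing down it reaches from about 0.4 to 0.825 m from the base axis. Payload 7 kg.
Tool frame: the origin (TCP) lies midway between the tips of the shut fingers; the grasp point (between the pads) lies 19 mm behind it (r.grasp_offset is the distance from the TCP to the grasp point, in m); z points along the fingers, x is the direction in which the jaws open and shut, and the axes are right-handed (so a half turn about z gives the same grasp; the last joint's range is limited). The gripper opens to 88 mm and grips with 3 to 60 N. Pads are 19 mm wide; open, the fingers measure 130 mm over their backs; the gripper's body (78 mm by 193 mm) begins 47 mm behind the grasp point.
Start: joints at [-47.607, 20.546, 0.682, 0, -70.136, -16.507], TCP at [0.295, -0.607, 0.227] pointing down, gripper open.
Joint ranges: [-176.03, 176.03], [-82.01, 121.73], [-58.28, 71.71], [-173.87, 95.51], [-174.79, -0.11], [-173.66, 173.66]. Speed limits (degrees/s): [136.94, 136.94, 172.46, 180, 180, 180].

## Interface

Orientations are given as [roll, pitch, yaw] about the fixed x, y, z axes, in that order (R = Rz(yaw) Ry(pitch) Rx(roll)).
In Python, from plant import r gives the robot as it stands.
- The arm moves only by the tool step_arm, never from a script. Its argument "deltas" is a list of rows, each a list of 7 numbers: the turn, a rotation vector about the tool's x, y, z in rad, then the shift along the tool's x, y, z in mm, then the opening, from -1 (shut) to 1 (fully open), so that 0 is half open. In form: [[ax, ay, az, x, y, z, grip], ...]. A call has 1 to 10 rows; each row shifts and turns the pose as measured when the row begins, along the tool's axes as they then stand; what a row does not reach is not made up. A row lasts 1/10 s, in which the tool goes at most 50 mm and 8.59 degrees, less where a joint would pass 70% of its speed; a pose out of reach is approached as far as the arm can. A call with a gripper value outside its range is refused whole. The fingers move at their own pace and stop on an object; "squeeze" is the grip in N (left out, the last holds). Time passes only in rows, so rows that do not move let the fingers close. It gives the time, the measured TCP pose, the force and the opening at its end, in the units of the state.
- r.get_state(): the state, without advancing time (a new reading comes with each control period).
- r.capture(name): name is "side" or "top"; returns the picture (384x512x3 uint8, red, green, blue); there is no depth.
- r.camera_info(name): a dict with "vertical_fov" (degrees; the focal length in pixels is half the picture's height over the tangent of half this angle, whatever the lens; pixels are square), "cx", "cy" (the principal point, pixels), "k1" (the pictures are not rectified: a ray, as slopes to the right and down, at radius r is drawn at 1 + k1 r^2 times it, then the intrinsics apply), "view" (4x4, takes a point from world to camera coordinates). Camera axes: x right, y down, z forward; pixel columns grow to the right and rows downward; lengths in m; the calibration is good to about 2 mm. A picture is of the moment at which its call begins. camera_info takes no time and is no camera call.
- r.close_job(): hands the job in, once; it reports no verdict.
The state is a dict: "time_s": time; "joints": joint angles; "qd": joint speeds; "joint_torque": joint torques, N m; "tcp_pos": TCP position; "eef_rot": TCP orientation; "contact_force": force on the tool from outside, world axes, zero at the start; "moment": the same for the moment, N m; "gripper_width": finger opening in m.
Only numpy, scipy, OpenCV 4.12 (cv2) and the standard library are available. Lean on these libraries where they do the work, as an engineer would, in place of code of your own. Each camera call takes 0.05 s, during which the arm holds its last target.

## Task

Set the pipe length gauge for the next cut: slide the aluminium stop along its bar until it is centred on the tip of the pointed clip, not the square-ended one. Hold it still there for a moment before you let go, and leave it standing at the point.

Things in the scene. Friction and masses are not known exactly. Their poses are not given: they have to be found in the camera images.
- stop_collar: Sliding stop: aluminium block 40 (x) x 30 (y) x 40 mm on a steel bar. Origin: block centre, on the bar's axis, 65 mm above the bench; y along the bar, z up. Slides only along y; stays where left; about 2.5 N moves it. On top, centred, an upright grip plate 12 mm thick (y), 30 mm wide (x), 20 to 70 mm above the origin. A foot sticks out low to 62 mm on the -x side. Starts near mid-bar.
- pointed_clip: The mark: fixed steel index clip on the +x side of the bar: a short post topped by a level cone, 26 mm thick, 55 mm long, tapering to a point towards the bar (-x). Overall 71 mm high. Origin on its centre line at bench height, 75 mm from the bar's axis; the tip is 45 mm from it towards -x, 58 mm up, at the same y. Axes parallel to the stop's. Stands 55 to 100 mm from mid-bar, either side.
- square_clip: The other index clip: same steel, height, origin and axes, on the same rail, but topped by a square-ended bar 26 x 26 x 55 mm instead of the cone. It belongs to another job and is not the mark. Fixed, on the opposite side of mid-bar from the pointed clip.
- gauge: The pipe length gauge, fixed to the bench: dark steel base plate 180 (x) x 380 (y) x 12 mm, with a level bar (16 mm diameter, axis 65 mm above the bench) along y over the origin. Origin: underside, 80 mm from the plate's -x edge, mid-length. The bar's grey end blocks are 172 mm each side of the middle, 28 mm thick, tops 82 mm above the bench. The stop can slide 125 mm each way from the middle.

How it is judged:
By the outcome, as a careful person would: the job done as asked, in the order asked, and still so for the second after the job is handed in, with the robot touching nothing.
It also fails if it takes over 29 s, if anything falls off the work surface, if the arm or the gripper's body presses on something with over 40 N, if the wrist force passes 120 N, or if a joint passes its speed limit or range.

## Working session

There is one attempt and no reset: what is moved stays moved. The work goes in short steps, Python scripts to look and compute and a tool call to move; the robot and the scene stay as the last step left them, time stands still between calls to the robot, and variables do not carry over. Pictures are saved under pics/ and viewed, and the job is handed in when it is done.

Besides the shell and the picture viewer there is one more tool, called after "Request:" in YAML: its name, and indented under it one key for each argument. step_arm: Moves the arm, as the interface text tells. Its arguments: {"type":"object","properties":{"deltas":{"type":"array","items":{"type":"array","items":{"type":"number"}}},"squeeze":{"type":"number"}},"required":["deltas"]}

```bash
mkdir -p pics; ls
python3 - <<'E'
from plant import r
import cv2
print(r.get_state())
for n in("top","side"):
    im=r.capture(n); cv2.imwrite(f"pics/{n}0.png",im[:,:,::-1]); print(n,r.camera_info(n))
E
```

```text
pics
{'time_s': 0.0, 'joints': array([-4.76077966e+01,  2.05904090e+01,  6.32938121e-01, -1.93384166e-02,
       -7.01354719e+01, -1.65051231e+01]), 'qd': array([-0.08012622,  0.03266915, -0.00314211,  0.05020791, -0.09238694,
       -0.04620287]), 'joint_torque': array([ 3.30801277e-04, -5.82726073e+01,  2.93056262e+01,  6.99755609e+00,
        6.77667311e-03, -1.99087417e-04]), 'tcp_pos': array([ 0.29443992, -0.6068475 ,  0.22563038]), 'eef_rot': array([-1.79991023e+02, -9.42782109e-02,  1.15880487e+02]), 'contact_force': array([-0.62660759, -1.00052059, -0.05972969]), 'moment': array([-0.01066891,  0.0431952 ,  0.00497143]), 'gripper_width': 0.08756704787686875}
top {'vertical_fov': 45.00803993218044, 'cx': 251.86673380885264, 'cy': 193.89133166027943, 'k1': 0.014998720811560808, 'view': array([[-0.01551919, -0.99987824, -0.00162889,  0.02482432],
       [-0.97204027,  0.01546882, -0.23430416,  0.63846447],
       [ 0.23430082, -0.00205287, -0.97216198,  0.56741668],
       [ 0.        ,  0.        ,  0.        ,  1.        ]])}
side {'vertical_fov': 57.82344526184924, 'cx': 252.16351217934914, 'cy': 193.35089531925678, 'k1': -0.010957891687936809, 'view': array([[-0.85620726, -0.51658708,  0.00684947,  0.54286557],
       [-0.3016815 ,  0.48916552, -0.81835528,  0.23608754],
       [ 0.41940124, -0.70274809, -0.57467184,  0.474007  ],
       [ 0.        ,  0.        ,  0.        ,  1.        ]])}
```

View pics/top0.png

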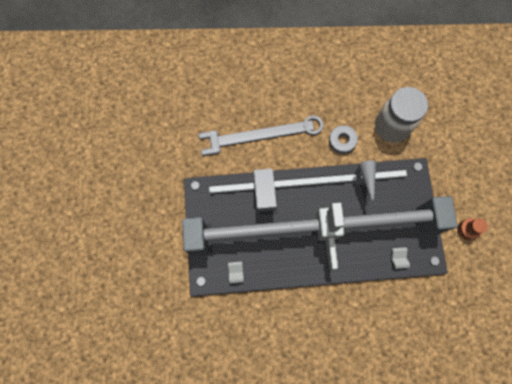

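View pics/side0.png

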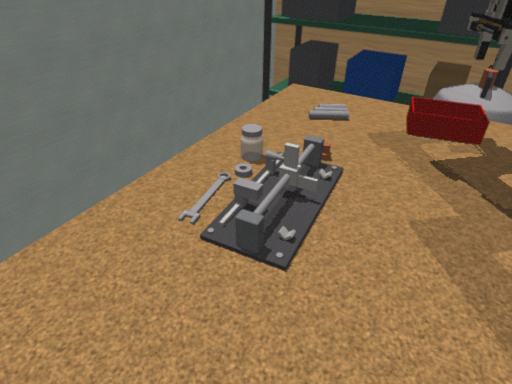

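The top view shows the base plate with corners at about (185,178), (428,160), (445,273) and (191,294). The cone clip is on the right, with its tip near (373,200). The square clip is on the left at (265,190). The stop's grip plate is near (338,215). Next I'll zoom in and measure.

```bash
cat > h.py <<'E'
import numpy as np,cv2
from plant import r
def ray(n,u,v):
    c=r.camera_info(n); f=192/np.tan(np.radians(c['vertical_fov']/2))
    K=np.array([[f,0,c['cx']],[0,f,c['cy']],[0,0,1]])
    p=cv2.undistortPoints(np.array([[[u,v]]],float),K,np.array([c['k1'],0,0,0,0.]))[0,0]
    V=c['view'];R=V[:3,:3];return -R.T@V[:3,3],R.T@np.array([p[0],p[1],1])
def onz(n,u,v,z):
    o,d=ray(n,u,v);return o+d*(z-o[2])/d[2]
def pix(n,P):
    c=r.camera_info(n); f=192/np.tan(np.radians(c['vertical_fov']/2))
    q=c['view'][:3,:3]@np.array(P)+c['view'][:3,3];a=q[:2]/q[2];a=a*(1+c['k1']*(a@a));return a*f+[c['cx'],c['cy']]
E
python3 - <<'E'
from h import *
im=cv2.imread('pics/top0.png')
cv2.imwrite('pics/t0z.png',cv2.resize(im[150:300,300:460],None,fx=5,fy=4*1.0,interpolation=cv2.INTER_CUBIC)[:600])
g=cv2.cvtColor(im,cv2.COLOR_BGR2GRAY)
hsv=cv2.cvtColor(im,cv2.COLOR_BGR2HSV)
m=((hsv[:,:,1]<70)).astype(np.uint8)*255
m[:100]=0
m=cv2.morphologyEx(m,cv2.MORPH_OPEN,np.ones((3,3)))
cs,_=cv2.findContours(m,0,2); 
for c in cs:
    if cv2.contourArea(c)>3000: print(cv2.minAreaRect(c),cv2.approxPolyDP(c,6,True)[:,0].tolist())
for p in [(185,178),(428,160),(445,273),(191,294)]: print(onz('top',*p,0.012))
E
```

```text
((318.99774169921875, 224.09909057617188), (120.98391723632812, 274.9614562988281), 84.9759292602539) [[452, 198], [432, 195], [425, 158], [185, 178], [190, 294], [445, 273], [439, 234], [457, 226]]
[0.68102181 0.11739014 0.012     ]
[ 0.70394378 -0.25964506  0.012     ]
[ 0.53053944 -0.26624148  0.012     ]
[0.50595851 0.10541311 0.012     ]
```

View pics/t0z.png

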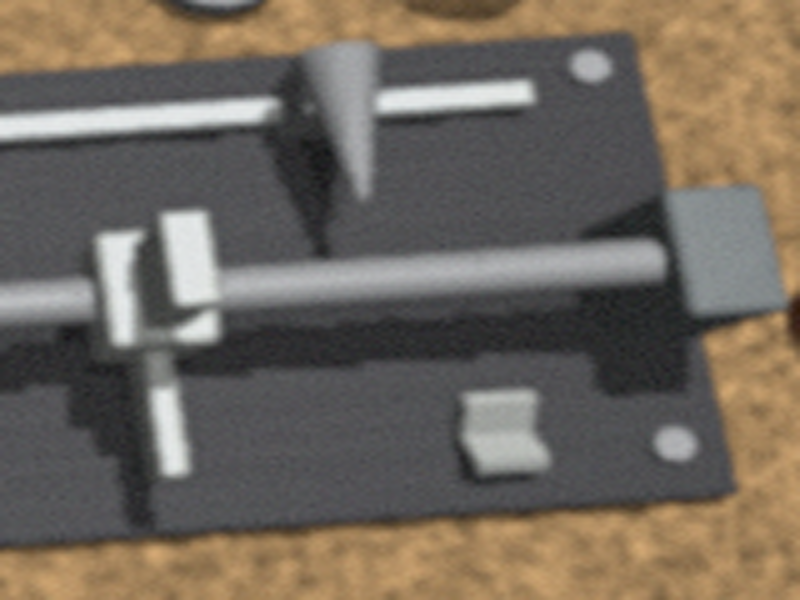

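Run:
```python
from h import *
im=cv2.imread('pics/top0.png')
cv2.imwrite('pics/t0l.png',cv2.resize(im[200:260,170:270],None,fx=8,fy=8,interpolation=cv2.INTER_CUBIC))
cv2.imwrite('pics/t0r.png',cv2.resize(im[185:245,380:480],None,fx=8,fy=8,interpolation=cv2.INTER_CUBIC))
cv2.imwrite('pics/t0m.png',cv2.resize(im[195:245,310:385],None,fx=10,fy=10,interpolation=cv2.INTER_CUBIC))
s=cv2.imread('pics/side0.png')
cv2.imwrite('pics/s0z.png',cv2.resize(s[120:260,190:350],None,fx=5,fy=4,interpolation=cv2.INTER_CUBIC))
```

```text
(no output)
```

View pics/t0l.png

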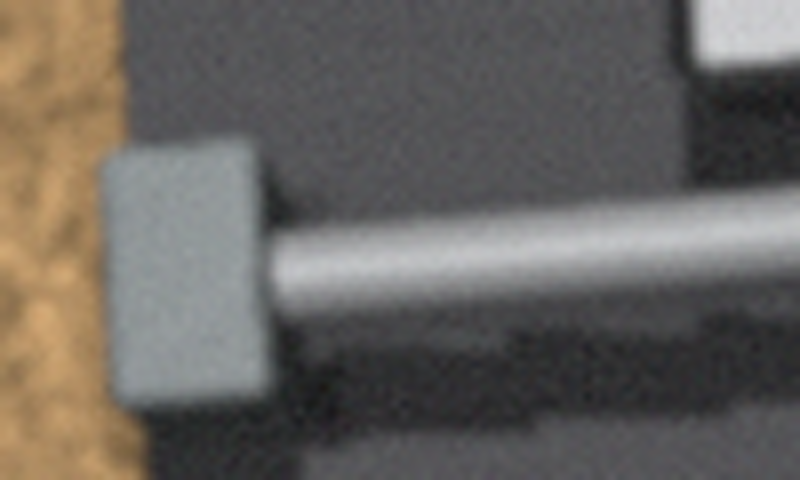

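View pics/t0r.png

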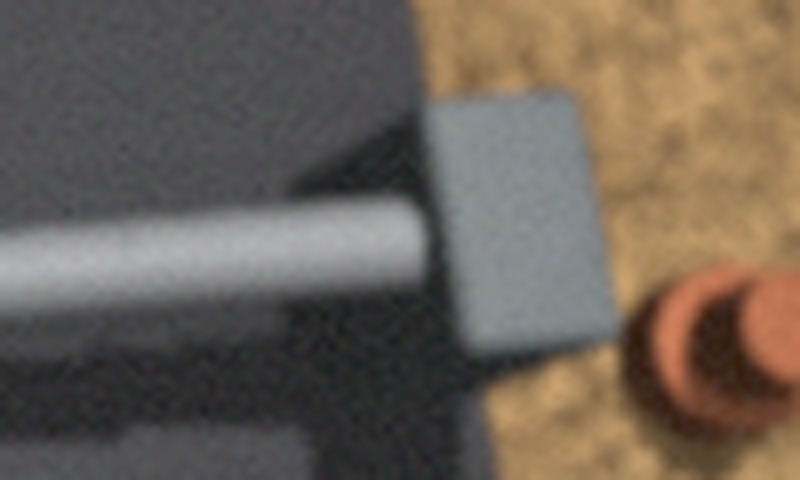

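View pics/t0m.png

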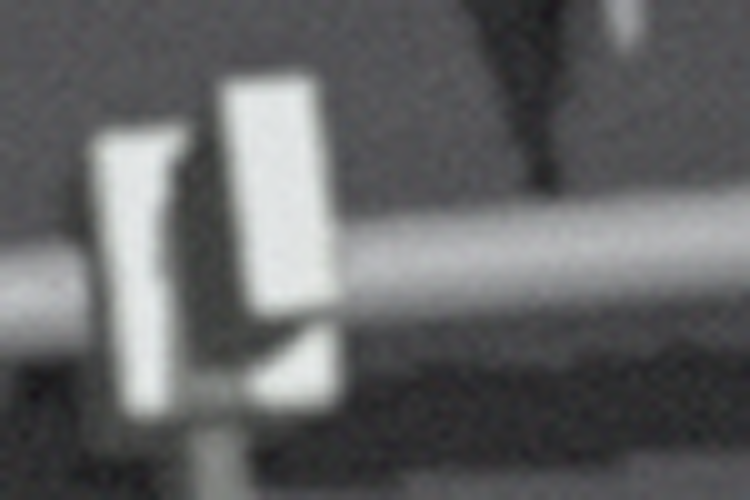

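View pics/s0z.png

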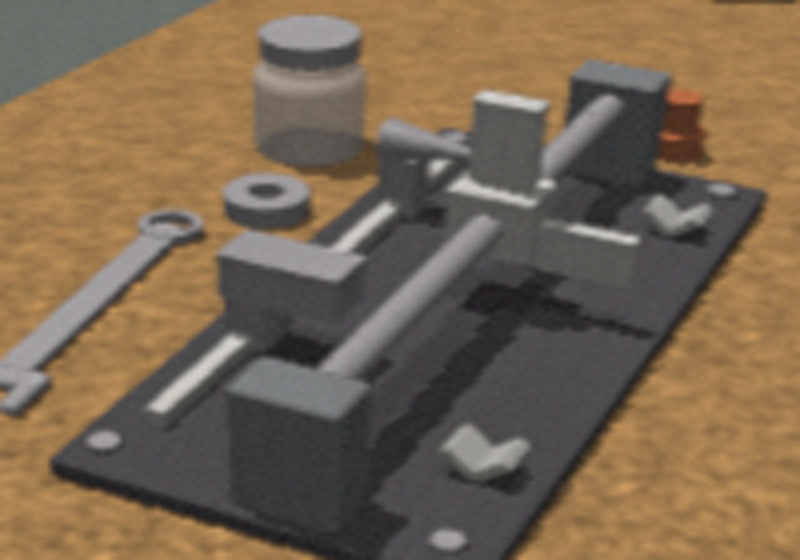

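Run:
```python
from h import *
def P(pts,s,u0,v0,z): return np.array([onz('top',u0+(a+.5)/s-.5,v0+(b+.5)/s-.5,z) for a,b in pts])
L=P([(105,155),(255,138),(272,390),(115,405)],8,170,200,.082)
Rr=P([(430,100),(575,90),(615,335),(465,352)],8,380,185,.082)
l,q=L.mean(0),Rr.mean(0); d=l-q; print('blocks',l,q,np.linalg.norm(d),'exp .344')
mid=(l+q)/2; ey=d/np.linalg.norm(d); ex=np.array([ey[1],-ey[0],0]); yaw=np.degrees(np.arctan2(-ey[0],ey[1])); print('mid',mid,'yaw',yaw)
def G(p): return (np.atleast_2d(p)-mid)@np.array([ex,ey]).T*1000
S=P([(222,80),(315,72),(337,300),(258,312)],10,310,195,.135); print('plate',G(S),G(S.mean(0)),S.mean(0))
B=P([(92,135),(128,415),(340,400)],10,310,195,.085); print('block',G(B))
T=P([(628,50)],10,310,195,.058); print('tip',G(T),T)
for p in [(185,178),(428,160),(445,273),(191,294)]: print('corner',G(onz('top',*p,.012)))
```

```text
blocks [0.58379546 0.0950391  0.082     ] [ 0.60807399 -0.2465109   0.082     ] 0.34241181675474486 exp .344
mid [ 0.59593472 -0.0757359   0.082     ] yaw 4.065940117639088
plate [[ 15.18610277 -10.14471137]
 [ 15.19684712 -21.84752191]
 [-13.68479005 -20.75669765]
 [-14.33304401 -10.84861012]] [[  0.59127896 -15.89938526]] [ 0.59765185 -0.09155334  0.135     ]
block [[ 19.39318406  -1.28079839]
 [-19.00718858  -1.47338722]
 [-19.44218721 -29.95470944]]
tip [[ 30.3422239  -82.99171919]] [[ 0.63208507 -0.15636734  0.058     ]]
corner [[ 98.5664384  186.60690103]]
corner [[  94.69721878 -191.10460965]]
corner [[ -78.73839467 -185.38927823]]
corner [[-76.90547711 187.07279744]]
```

The sizes check out: block spacing 342 mm (344 expected), plate 12×30, tip at x=30. The stop is at gauge y ≈ −15.8, the tip at ≈ −83.0, and the yaw is ≈ 4.07°. I'll turn the tool to align with the gauge, then approach.

Request:
step_arm:
  deltas:
    - [0,0,0.13,0,0,0,1]
    - [0,0,0.13,0,0,0,1]
    - [0,0,0.12,0,0,0,1]
    - [0,0,0,40,28,0,1]
    - [0,0,0,40,28,0,1]
    - [0,0,0,40,28,0,1]
    - [0,0,0,40,28,0,1]
    - [0,0,0,40,28,0,1]
    - [0,0,0,40,28,0,1]

```text
time_s: 1.0
tcp_pos: [0.4483, -0.3539, 0.22]
eef_rot: [-179.6, -0.5, 92.6]
contact_force: [0.3, -0.1, 0.1]
gripper_width: 0.0877
```

Request:
step_arm:
  deltas:
    - [0,0,-0.025,41,28,0,1]
    - [0,0,0,41,28,0,1]
    - [0,0,0,41,28,0,1]
    - [0,0,0,41,28,0,1]
    - [0,0,0,41,28,0,1]
    - [0,0,0,36,22,0,1]
    - [0,0,0,0,0,0,1]

```text
time_s: 1.7
tcp_pos: [0.5952, -0.0933, 0.2192]
eef_rot: [-179.5, -0.5, 94.3]
contact_force: [0.1, 0.1, -0.3]
gripper_width: 0.0876
```

```bash
cat > st.py <<'E'
from h import *
s=r.get_state(); p=s['tcp_pos']
mid=np.array([0.59593,-0.07574]);a=np.radians(4.066);ey=np.array([-np.sin(a),np.cos(a)]);ex=np.array([ey[1],-ey[0]])
d=p[:2]-mid
print('t',round(s['time_s'],2),'gauge x,y mm',(d@ex*1000).round(1),(d@ey*1000).round(1),'z',(p[2]*1000).round(1),'rot',s['eef_rot'].round(2),'F',s['contact_force'].round(1),'w',round(s['gripper_width'],4))
E
python3 st.py
```

```text
t 1.7 gauge x,y mm -2.0 -17.4 z 219.2 rot [-179.48   -0.54   94.33] F [ 0.1  0.1 -0.3] w 0.0876
```

Request:
step_arm:
  deltas:
    - [-0.009,-0.009,0.004,1.5,2,30,1]
    - [0,0,0,0,0,35,1]
    - [0,0,0,0,0,35,1]
    - [0,0,0,0,0,20,1]
    - [0,0,0,0,0,0,1]

```text
time_s: 2.2
tcp_pos: [0.597, -0.0896, 0.095]
eef_rot: [180.0, -0.0, 94.3]
contact_force: [-1.0, -1.0, -0.2]
gripper_width: 0.0876
```

```bash
python3 st.py
python3 - <<'E'
from h import *
for n in("top","side"):
    im=r.capture(n)[:,:,::-1]
    c=im[130:280,270:430] if n=='top' else im[60:210,220:380]
    cv2.imwrite(f"pics/{n}1.png",cv2.resize(c,None,fx=4,fy=4,interpolation=cv2.INTER_CUBIC))
E
```

```text
t 2.2 gauge x,y mm 0.1 -13.9 z 95.0 rot [179.97  -0.    94.31] F [-1.  -1.  -0.2] w 0.0876
```

View pics/side1.png

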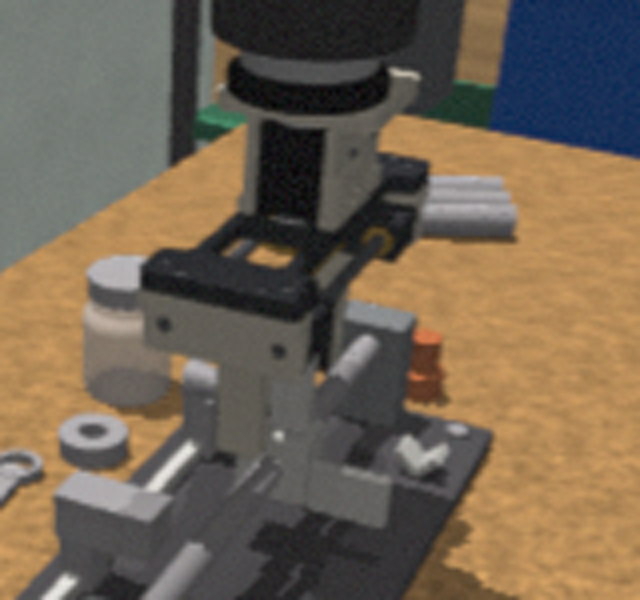

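The side view shows the fingers straddling the plate: near finger around (240,400), plate around (292,400). Clearance looks good, so I'll centre and close.

Request:
step_arm:
  deltas:
    - [0,0,0,-2,0,0,1]
    - [0,0,0,0,0,0,-1]
    - [0,0,0,0,0,0,-1]
    - [0,0,0,0,0,0,-1]
    - [0,0,0,0,0,0,-1]
    - [0,0,0,0,0,0,-1]
    - [0,0,0,0,0,0,-1]
  squeeze: 20

```text
time_s: 3.0
tcp_pos: [0.6024, -0.0921, 0.1043]
eef_rot: [179.2, 0.0, 94.3]
contact_force: [-0.8, -1.0, -0.3]
gripper_width: 0.0454
```

```bash
python3 st.py
```

```text
t 3.0 gauge x,y mm 5.3 -16.7 z 104.3 rot [1.7918e+02 2.0000e-02 9.4330e+01] F [-0.8 -1.  -0.3] w 0.0454
```

Request:
step_arm:
  deltas:
    - [0.014,0,0,0,-5,8,-1]
    - [0,0,0,0,0,0,-1]
    - [0,0,0,0,0,0,-1]

```text
time_s: 3.3
tcp_pos: [0.5968, -0.0924, 0.0953]
eef_rot: [-179.9, 0.0, 94.3]
contact_force: [-0.1, 0.6, 0.8]
gripper_width: 0.021
```

```bash
python3 st.py
```

```text
t 3.3 gauge x,y mm -0.3 -16.7 z 95.3 rot [-1.7991e+02  2.0000e-02  9.4340e+01] F [-0.1  0.6  0.8] w 0.021
```

Request:
step_arm:
  deltas:
    - [0,0,0,0.5,0,0,-1]
    - [0,0,0,0,0,0,-1]
    - [0,0,0,0,0,0,-1]

```text
time_s: 3.6
tcp_pos: [0.5966, -0.0918, 0.0949]
eef_rot: [-179.9, 0.0, 94.3]
contact_force: [-0.2, -0.7, -0.9]
gripper_width: 0.0121
```

```bash
python3 st.py
```

```text
t 3.6 gauge x,y mm -0.5 -16.1 z 94.9 rot [-1.7987e+02  1.0000e-02  9.4310e+01] F [-0.2 -0.7 -0.9] w 0.0121
```

The plate is gripped: width 12.1 mm, TCP y −16.1 against −15.9 from the camera. Now I'll slide it.

Request:
step_arm:
  deltas:
    - [0,0,0,-5,0,0,-1]
    - [0,0,0,-8,0,0,-1]
    - [0,0,0,-8,0,0,-1]

```text
time_s: 3.9
tcp_pos: [0.5981, -0.1125, 0.095]
eef_rot: [-179.9, -0.1, 94.4]
contact_force: [-1.0, 2.2, 0.3]
gripper_width: 0.012
```

```bash
python3 st.py
```

```text
t 3.9 gauge x,y mm -0.5 -36.8 z 95.0 rot [-1.7987e+02 -6.0000e-02  9.4380e+01] F [-1.   2.2  0.3] w 0.012
```

Request:
step_arm:
  deltas:
    - [0,0,0,-8,0,0,-1]
    - [0,0,0,-8,0,0,-1]
    - [0,0,0,-8,0,0,-1]
    - [0,0,0,-8,0,0,-1]
    - [0,0,0,-8,0,0,-1]
    - [0,0,0,-5,0,0,-1]
    - [0,0,0,0,0,0,-1]
    - [0,0,0,0,0,0,-1]

```text
time_s: 4.7
tcp_pos: [0.6017, -0.1639, 0.0949]
eef_rot: [-179.9, -0.0, 94.2]
contact_force: [-0.5, 2.5, 0.7]
gripper_width: 0.0118
```

```bash
python3 st.py
python3 - <<'E'
from h import *
for n in("top","side"):
    im=r.capture(n)[:,:,::-1]
    c=im[150:270,310:440] if n=='top' else im[100:220,230:360]
    cv2.imwrite(f"pics/{n}2.png",cv2.resize(c,None,fx=5,fy=5,interpolation=cv2.INTER_CUBIC))
E
```

```text
t 4.7 gauge x,y mm -0.5 -88.3 z 94.9 rot [-1.7987e+02 -5.0000e-02  9.4230e+01] F [-0.5  2.5  0.7] w 0.0118
```

View pics/side2.png

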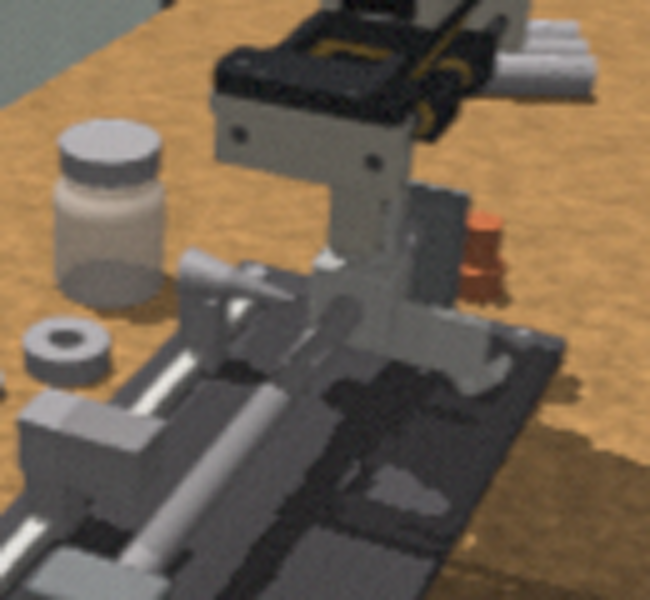

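View pics/top2.png

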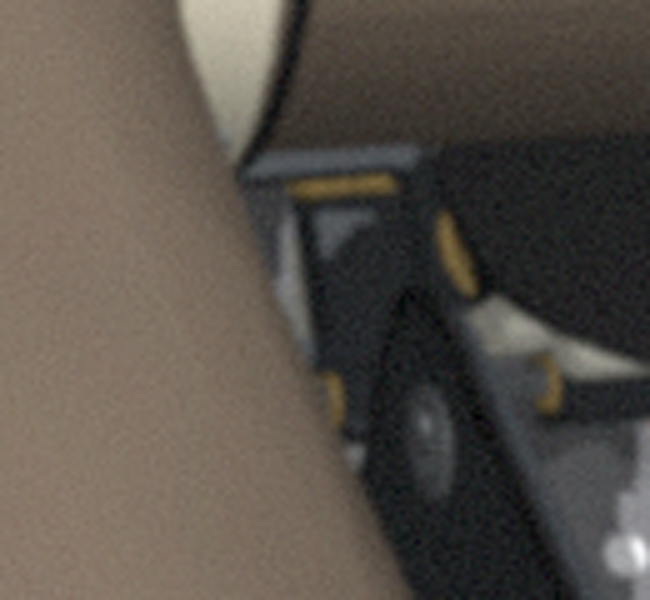

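Side view: the stop is gripped, and the cone tip at (293,297) is level with the stop's near part. The robot reads −88.3 against −83.0 wanted, so it overshot by 5 mm. The top view is blocked by the arm. I'll correct the overshoot.

Request:
step_arm:
  deltas:
    - [0,0,0,3,0,0,-1]
    - [0,0,0,1.5,0,0,-1]
    - [0,0,0,0,0,0,-1]
    - [0,0,0,0,0,0,-1]
    - [0,0,0,0,0,0,-1]

```text
time_s: 5.3
tcp_pos: [0.6014, -0.1597, 0.0949]
eef_rot: [-179.9, 0.1, 94.3]
contact_force: [1.3, -2.3, 0.6]
gripper_width: 0.012
```

```bash
python3 st.py
```

```text
t 5.3 gauge x,y mm -0.5 -84.1 z 94.9 rot [-1.7985e+02  7.0000e-02  9.4300e+01] F [ 1.3 -2.3  0.6] w 0.012
```

Run:
```python
from h import *
im=cv2.imread('pics/top0.png'); 
mid=np.array([0.59593,-0.07574,0]);a=np.radians(4.066);ey=np.array([-np.sin(a),np.cos(a),0]);ex=np.array([ey[1],-ey[0],0])
g=cv2.GaussianBlur(cv2.cvtColor(im,cv2.COLOR_BGR2GRAY),(3,3),0).astype(float)
for v in range(162,205,2): print(v,g[v,355:385].astype(int).tolist())
# subpixel: bright cone over dark base, per-row 
pts=[]
for v in range(176,201):
    row=g[v,362:382]; th=95
    ix=np.where(row>th)[0]
    if len(ix)<2 or len(ix)>13: continue
    i,j=ix[0],ix[-1]
    l=362+i-(row[i]-th)/(row[i]-row[i-1]); rr=362+j+(row[j]-th)/(row[j]-row[j+1])
    p=onz('top',(l+rr)/2,v,.058); d=p-mid; pts.append((v,(l+rr)/2,rr-l,d@ex*1000,d@ey*1000))
for q in pts: print(np.round(q,1))
s=r.capture('side')[:,:,::-1]; cv2.imwrite('pics/s3full.png',s)
cv2.imwrite('pics/s3.png',cv2.resize(s[135:195,260:340],None,fx=10,fy=10,interpolation=cv2.INTER_CUBIC))
```

```text
162 [138, 136, 134, 132, 129, 127, 126, 128, 133, 139, 144, 150, 155, 160, 162, 162, 160, 156, 146, 133, 119, 108, 104, 102, 100, 98, 95, 92, 88, 86]
164 [96, 95, 92, 88, 87, 94, 106, 117, 127, 136, 143, 150, 157, 162, 164, 164, 162, 157, 149, 133, 112, 94, 83, 79, 79, 79, 80, 80, 79, 79]
166 [81, 80, 74, 67, 66, 77, 92, 107, 120, 130, 139, 149, 158, 162, 163, 163, 162, 157, 147, 130, 110, 90, 81, 79, 80, 81, 81, 80, 81, 81]
168 [79, 73, 64, 58, 58, 66, 81, 99, 112, 124, 135, 146, 155, 159, 161, 163, 162, 157, 147, 130, 108, 90, 82, 82, 82, 81, 80, 80, 81, 81]
170 [70, 60, 53, 50, 52, 59, 72, 89, 105, 119, 132, 143, 153, 159, 162, 164, 163, 158, 148, 133, 113, 95, 85, 85, 87, 88, 88, 89, 92, 94]
172 [61, 53, 50, 48, 51, 59, 69, 80, 97, 113, 127, 140, 149, 156, 160, 163, 163, 158, 149, 140, 137, 142, 150, 158, 164, 168, 174, 180, 183, 185]
174 [98, 72, 56, 52, 55, 61, 68, 74, 87, 104, 121, 134, 145, 154, 159, 163, 164, 158, 150, 155, 177, 202, 216, 221, 223, 225, 226, 226, 227, 227]
176 [130, 92, 62, 50, 55, 70, 83, 86, 85, 94, 111, 127, 140, 150, 158, 164, 165, 159, 151, 157, 180, 20
[... 1882 characters left out ...]
9.  370.4  10.6  60.6 -84.6]
[180.  370.1   9.4  59.2 -84. ]
[181.  370.2   9.2  57.7 -84. ]
[182.  370.4   9.1  56.2 -84. ]
[183.  370.7   8.7  54.7 -84.1]
[184.  370.7   8.3  53.2 -84.1]
[185.  370.9   8.1  51.7 -84. ]
[186.  371.    7.9  50.2 -84. ]
[187.  371.2   7.6  48.7 -84. ]
[188.  371.3   7.4  47.3 -84. ]
[189.  371.4   7.1  45.8 -83.9]
[190.  371.5   6.8  44.3 -83.8]
[191.  371.7   6.8  42.8 -83.9]
[192.  371.9   6.7  41.4 -84. ]
[193.  372.    6.1  39.9 -83.8]
[194.  372.    5.6  38.4 -83.7]
[195.  372.1   5.3  37.  -83.6]
[196.  372.2   5.2  35.5 -83.5]
[197.  372.2   4.9  34.1 -83.3]
[198.  372.3   4.5  32.6 -83.2]
[199.  372.2   3.6  31.2 -82.9]
[200.  372.3   1.7  29.7 -82.8]
```

View pics/s3.png

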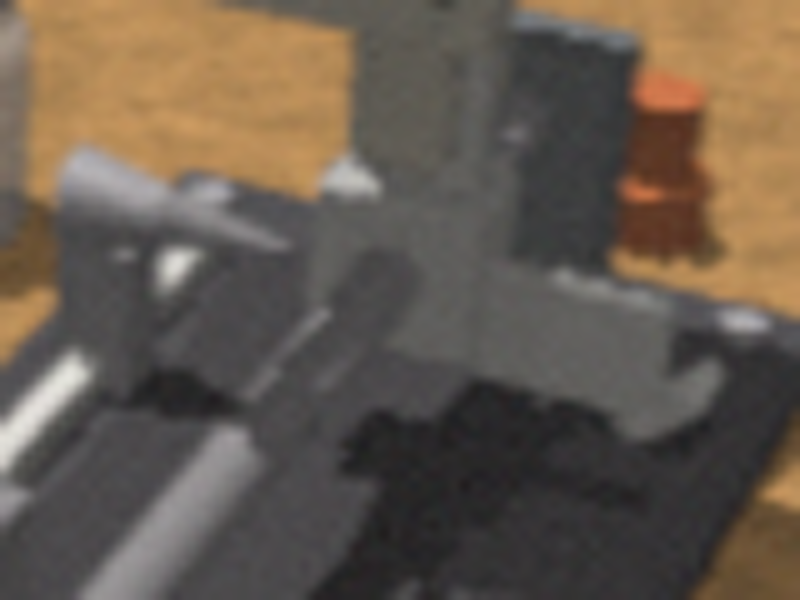

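```bash
python3 st.py
python3 - <<'E'
from h import *
mid=np.array([0.59593,-0.07574,0]);a=np.radians(4.066);ey=np.array([-np.sin(a),np.cos(a),0]);ex=np.array([ey[1],-ey[0],0])
def g(p): d=p-mid; return (d@ex*1000).round(1),(d@ey*1000).round(1)
f=lambda a,b:(260+(a+.5)/10-.5,135+(b+.5)/10-.5)
print('tip',g(onz('side',*f(290,247),.058)))
print('block near top +x corner',g(onz('side',*f(313,200),.085)))
for y0 in (-83,-84):
  for X,Z in((20,85),(20,45),(-20,45),(-62,None)):
    if Z is None: continue
    for dy in (15,):
        P=mid+ex*X/1000+ey*(y0+dy)/1000; P[2]=Z/1000; q=pix('side',P); print(y0,X,Z,((q-[260,135]+.5)*10-.5).round(0))
  P=mid+ex*.03+ey*y0/1000;P[2]=.058;print('tip pred',((pix('side',P)-[260,135]+.5)*10-.5).round(0))
E
```

```text
t 5.35 gauge x,y mm -0.5 -84.1 z 95.0 rot [-1.7986e+02  7.0000e-02  9.4300e+01] F [ 0.1 -2.  -0.8] w 0.0118
tip (np.float64(29.2), np.float64(-86.9))
block near top +x corner (np.float64(16.2), np.float64(-63.9))
-83 20 85 [304. 189.]
-83 20 45 [292. 341.]
-83 -20 45 [455. 383.]
tip pred [281. 254.]
-84 20 85 [306. 187.]
-84 20 45 [294. 339.]
-84 -20 45 [457. 381.]
tip pred [282. 252.]
```

Request:
step_arm:
  deltas:
    - [0,0,0,0.9,0,0,-1]
    - [0,0,0,0,0,0,-1]
    - [0,0,0,0,0,0,-1]
    - [0,0,0,0,0,0,-1]

```text
time_s: 5.75
tcp_pos: [0.6013, -0.1587, 0.0949]
eef_rot: [-179.9, 0.1, 94.3]
contact_force: [-0.0, -1.3, -1.0]
gripper_width: 0.0121
```

```bash
python3 st.py
```

```text
t 5.75 gauge x,y mm -0.5 -83.2 z 94.9 rot [-1.7986e+02  7.0000e-02  9.4290e+01] F [-0.  -1.3 -1. ] w 0.0121
```

Now I'll hold still for just over a second, then see whether it drifts.

Request:
step_arm:
  deltas:
    - [0,0,0,0,0,0,-1]
    - [0,0,0,0,0,0,-1]
    - [0,0,0,0,0,0,-1]
    - [0,0,0,0,0,0,-1]
    - [0,0,0,0,0,0,-1]
    - [0,0,0,0,0,0,-1]
    - [0,0,0,0,0,0,-1]
    - [0,0,0,0,0,0,-1]
    - [0,0,0,0,0,0,-1]
    - [0,0,0,0,0,0,-1]

```text
time_s: 6.75
tcp_pos: [0.6013, -0.1587, 0.0949]
eef_rot: [-179.9, 0.1, 94.3]
contact_force: [0.2, -1.8, -0.9]
gripper_width: 0.0118
```

```bash
python3 st.py
```

```text
t 6.75 gauge x,y mm -0.5 -83.2 z 94.9 rot [-1.7986e+02  6.0000e-02  9.4290e+01] F [ 0.2 -1.8 -0.9] w 0.0118
```

Request:
step_arm:
  deltas:
    - [0,0,0,0,0,0,-0.5]
    - [0,0,0,0,0,0,-0.3]
    - [0,0,0,0,0,0,0]
    - [0,0,0,0,0,0,0]
    - [0,0,0,0,0,0,0]
    - [0,0,0,0,0,0,0]

```text
time_s: 7.35
tcp_pos: [0.6016, -0.1577, 0.0951]
eef_rot: [-179.9, 0.0, 94.4]
contact_force: [-0.6, 0.2, -0.2]
gripper_width: 0.0436
```

```bash
python3 st.py
```

```text
t 7.35 gauge x,y mm -0.1 -82.2 z 95.1 rot [-1.7989e+02  2.0000e-02  9.4360e+01] F [-0.6  0.2 -0.2] w 0.0436
```

Released cleanly, with about 16 mm of gap on each side. I'll lift, then clear the top camera's view.

Request:
step_arm:
  deltas:
    - [0,0,0,0,0,-15,0]
    - [0,0,0,0,0,-30,0]
    - [0,0,0,0,0,-35,0]
    - [0,0,0,0,0,-35,0]
    - [0,0,0,0,0,-20,0]
    - [0,0,0,-40,-28,0,0]
    - [0,0,0,-40,-28,0,0]
    - [0,0,0,-40,-28,0,0]
    - [0,0,0,-40,-28,0,0]
    - [0,0,0,-40,-28,0,0]

```text
time_s: 8.35
tcp_pos: [0.4775, -0.3694, 0.2367]
eef_rot: [-180.0, 0.1, 94.9]
contact_force: [1.5, -0.8, 0.3]
gripper_width: 0.044
```

Request:
step_arm:
  deltas:
    - [0,0,0,-40,-28,0,0]
    - [0,0,0,-40,-28,0,0]
    - [0,0,0,-40,-28,0,0]
    - [0,0,0,-40,-20,0,0]
    - [0,0,0,-40,-10,0,0]
    - [0,0,0,0,0,0,0]

```text
time_s: 8.95
tcp_pos: [0.3727, -0.5886, 0.2376]
eef_rot: [-180.0, 0.2, 94.7]
contact_force: [0.7, 0.6, -0.6]
gripper_width: 0.0436
```

```bash
python3 st.py
python3 - <<'E'
from h import *
im=r.capture('top')[:,:,::-1]; cv2.imwrite('pics/top4.png',im)
s=r.capture('side')[:,:,::-1]; cv2.imwrite('pics/side4.png',s)
cv2.imwrite('pics/top4z.png',cv2.resize(im[185:245,335:410],None,fx=10,fy=10,interpolation=cv2.INTER_CUBIC))
E
```

```text
t 8.95 gauge x,y mm -259.0 -495.7 z 237.6 rot [-1.7999e+02  1.6000e-01  9.4720e+01] F [ 0.7  0.6 -0.6] w 0.0436
```

View pics/top4z.png

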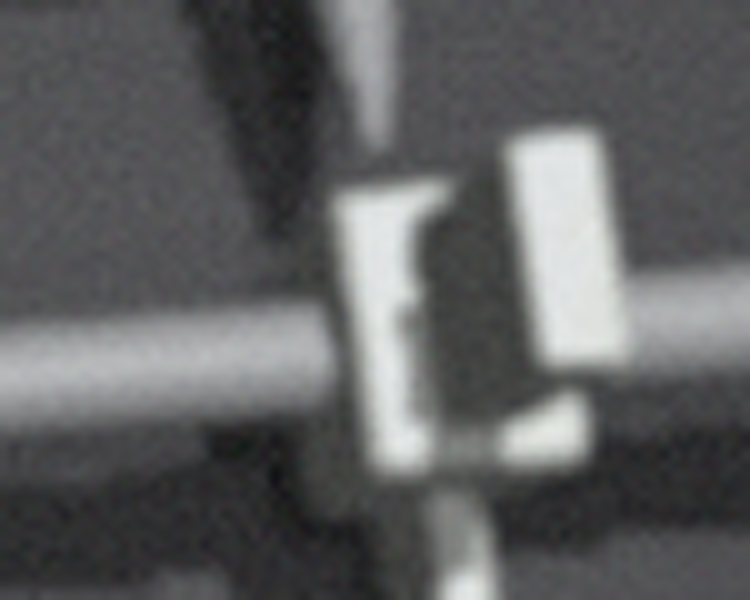

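View pics/top4.png

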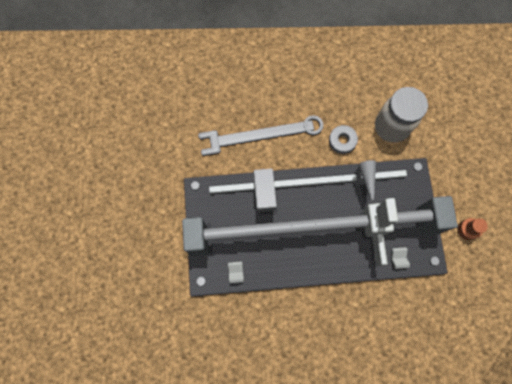

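The stop now stands at the cone: tip near (372,200), block's left edge at (368–372, 204–232), plate top near (392,210). Next I'll check the centring numerically.

Run:
```python
from h import *
mid=np.array([0.59593,-0.07574,0]);a=np.radians(4.066);ey=np.array([-np.sin(a),np.cos(a),0]);ex=np.array([ey[1],-ey[0],0])
def G(p): d=p-mid; return np.c_[d@ex,d@ey]*1000
def P(pts,z): return np.array([onz('top',335+(a+.5)/10-.5,185+(b+.5)/10-.5,z) for a,b in pts])
print('plate',G(P([(505,135),(600,127),(630,355),(545,365)],.135)).round(1).tolist(),G(P([(505,135),(600,127),(630,355),(545,365)],.135)).mean(0))
print('block',G(P([(332,190),(375,472),(590,460)],.085)).round(1).tolist())
print('tip',G(P([(377,150)],.058)))
# automatic: bright mask in top-face of plate, both pictures
for f,x0,x1,y0,y1 in(('top0',330,346,200,226),('top4',383,401,194,222)):
    g=cv2.cvtColor(cv2.imread(f'pics/{f}.png'),cv2.COLOR_BGR2GRAY)
    m=np.zeros_like(g);m[y0:y1,x0:x1]=(g[y0:y1,x0:x1]>190)
    n,l,st,c=cv2.connectedComponentsWithStats(m);
    for i in range(1,n):
        if st[i,4]>20: print(f,st[i],c[i],G(onz('top',*c[i],.135)[None]))
```

```text
plate [[15.1, -77.3], [15.1, -89.2], [-13.9, -88.3], [-14.2, -77.7]] [  0.55449187 -83.12292452]
block [[19.8, -68.3], [-19.0, -68.4], [-19.8, -97.3]]
tip [[ 30.35942767 -82.84672344]]
top0 [333 203  11  23 171] [337.73099415 214.05847953] [[ 8.54206915e-03 -1.56808640e+01]]
top4 [387 199  11  22 169] [391.59763314 209.63313609] [[ -0.20828152 -83.07595473]]
```

The plate centre is at −83.1, the block centre at −82.8 and the tip between −82.8 and −83.1, so they agree to a few tenths of a millimetre. The arm is clear, so I'm handing in.

```bash
python3 -c "
from plant import r
print(r.close_job())"
```

```text
the job is handed in; nothing more can be done
None
```

The stop now stands centred on the pointed clip's tip. I gripped its plate with 20 N and slid it along the bar. It went about 5 mm past the tip, so I brought it back, held it still for just over 1 s, released it, lifted clear and handed in at about 9 s.

**Last top view, along the bar from mid-bar:**

| Point | Position (mm) |
|---|---|
| Grip plate centre | −83.1 |
| Block centre | −82.8 |
| Cone tip, read directly | −82.8 |
| Cone tip, extrapolated from the cone's axis | about −83.1 |

That puts the stop within about 0.5 mm of the tip. The robot's own reading during the hold was −83.2 mm.

**Checks that disagreed:**
- **Side camera:** it placed the tip at about −86.9 mm. Its ray there is coarse and the picture is about 1 px off, so I relied on the top view.
- **Cone axis fit:** the rows near the base of the cone read up to 1 mm further out than the tip, because the cone's shaded edge skews them.

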